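# Cap a wide-mouth bottle without cross-threading

### The arm

A 7-joint arm with a two-finger parallel gripper is mounted at the origin on the work surface. World frame = base frame: x ahead of the robot, y to its left, z up, the work surface at z = 0. Lengths are in m, angles in degrees, forces in N, time in s.
With the tool pointing down it reaches from about 0.35 to 0.9 m from the base axis. Payload 7.2 kg.
Tool frame: the origin (TCP) lies midway between the tips of the shut fingers; the grasp point (between the pads) lies 19 mm behind it (env.grip_depth is the x of the grasp point in the tool frame, in m); x points along the fingers, y is the direction in which the jaws open and shut, and the axes are right-handed (so a half turn about x gives the same grasp; the last joint's range is limited). The gripper opens to 85 mm and grips with 20 to 120 N. Pads are 22 mm wide; open, the fingers measure 114 mm over their backs; the gripper's body (76 mm by 85 mm) begins 54 mm behind the grasp point. The pads swing forward as they close: fully open they stand 13 mm farther back than shut.
Start: joints at [-69.626, 23.554, -0.728, 91.456, 0.321, 64.991, -4.71], TCP at [0.257, 0.57, 0.231] pointing down, gripper open.
Joint ranges: [-169.25, 169.25], [-16.82, 113.86], [-84.01, 82.57], [7.8, 145.47], [-59.2, 239.2], [7.22, 106.19], [-163.78, 163.78]. Speed limits (degrees/s): [136.94, 136.94, 172.46, 172.46, 180, 180, 180].

### API

Orientations are given as a 3x3 rotation matrix whose columns are the frame's x, y, z axes.
In Python, from bench import env, grab_frame gives the robot as it stands. The module is installed in compiled form; this text tells all that it offers.
- The arm moves only by the tool drive_tool, never from a script. Its argument "commands" is one flat list of numbers, 7 for each row, row after row: the turn, a rotation vector about the tool's x, y, z in rad, then the shift along the tool's x, y, z in cm, then the closure in counts, from 0 (fully open) to 255 (shut). In form: [wx, wy, wz, tx, ty, tz, hand, wx, wy, wz, tx, ty, tz, hand, ...]. A call has 1 to 10 rows; each row shifts and turns the commanded pose from where the row before left it, along the tool's axes as they then stand; what a row does not reach is not made up. A row lasts 1/10 s, in which the tool goes at most 50 mm and 8.59 degrees, less where a joint would pass 70% of its speed; a pose out of reach is approached as far as the arm can. A call with a gripper value outside its range is refused whole. The fingers move at their own pace and stop on an object; "grip_force" is the grip in N (left out, the last holds). Time passes only in rows, so rows that do not move let the fingers close. It gives the time, the measured TCP pose, the force and the opening at its end, in the units of the state.
- env.observe(): the state, without advancing time (a new reading comes with each control period).
- grab_frame(name): name is "side" or "top" or "wrist"; returns a dict with "color" (400x640x3 uint8, red, green, blue), "depth" (400x640 float32, m along the optical axis (not along the pixel's ray), 0 where there is no reading), "camera_matrix" (3x3 intrinsics, pixels), "rvec" (rotation vector, rad) and "tvec" (3), from world to camera coordinates, as OpenCV has them; the wrist camera has in their place "T_tool_cam" (4x4, takes a point from camera to tool coordinates, whose origin is the TCP and whose axes are the tool frame's). Camera axes: x right, y down, z forward; pixel columns grow to the right and rows downward; lengths in m; the calibration is good to about 2 mm. A picture is of the moment at which its call begins: read the wrist's pose just before it.
- env.hand_in(): hands the job in, once; it reports no verdict.
The state is a dict: "t": time; "joints": joint angles; "joint_vel": joint speeds; "effort": joint torques, N m; "ee_pos": TCP position; "ee_rot": TCP orientation; "force": force on the tool from outside, world axes, zero at the start; "wrist_torque": the same for the moment, N m; "width": finger opening in m.
Only numpy, scipy, OpenCV 4.12 (cv2) and the standard library are available. Lean on these libraries where they do the work, as an engineer would, in place of code of your own. Each camera call takes 0.05 s, during which the arm holds its last target. There are 200 camera calls.

### The job

Put the loose screw cap on the clamped bottle. Set it square on the neck and, pressing only lightly, turn it backwards (anticlockwise seen from above) until you feel it drop into the thread start, then run it in clockwise until it is fully home and snug. Do not force it: the bottle must not turn in its clamp. Leave the other things on the bench where they stand.

Things in the scene. Friction and masses are not known exactly. Their poses are not given: they have to be found in the camera images.
- cap_mid (a point): Loose white ribbed screw cap, mouth down on the bench at the start: 53 mm across, 25.5 mm high, 22 mm deep inside, about 25 g. The point is its centre, half-way up (12.75 mm above its lower edge); z points up through its closed top. Inside, 3.5 mm above the lower edge, are three equal lugs (cap_c33 to cap_c35) 120 degrees apart, at an unknown angle.
- neck_rim (a point): Centre of the open rim of the amber wide-mouth bottle, 167 mm above the bench, on the neck's axis; z points up. Bottle 76 mm across, its shoulder ends 42 mm below the rim. Neck 39 mm across, rim bevelled. Cap home = inside top down on the rim, cap centre 9.25 mm below the rim, level.
- thread_top (a point): On the neck axis, 13 mm below the rim, where three equal right-hand ridges start (upper ends bottle_c5, c23, c41), 120 deg apart at unknown angles; 45 mm across, 12.6 mm travel per turn. Set on, the cap's centre rests 6.5 to 2 mm below the rim; turned back it climbs to 2 mm, then drops 4 mm into the start (within 130 deg). From there it is home after 85 deg and snug after about 130 deg clockwise.
- bottle (a joint): How far the bottle has turned in the rubber-lined jaws of its clamp, rad, 0 at the start, positive anticlockwise from above. It slips when twisted with more than 0.7 N m; running the cap takes under 0.2 N m and 0.3 N m makes it snug. A push of 5 N is enough while turning; over 45 N harms the thread.
- clamp: Grey steel bottle clamp fixed to the bench, base plate 130 x 190 x 12 mm, jaws up to 74 mm high, with a lead screw and T-bar sticking out 125 mm on its +y side; holds the bottle upright. The origin is the middle of its underside, on the bottle's axis.
- reagent_bottle: Bystander: clear bottle with a label and its own small white cap, 60 mm across, 125 mm high; origin at the centre of its underside.
- tip_box: Bystander: pipette tip box, 84 x 122 x 74 mm; origin at the centre of its underside.
- beaker: Bystander: glass beaker, 56 mm across, 72 mm high; origin at the centre of its underside.

How it is judged (in metres and radians):
On the way, in this order (a step that is already met when the one before it is completed fails the run):
1. the cap, square on the neck, has been turned back until a lug rides on the upper end of a thread ridge (z of cap_mid in the frame of neck_rim above -0.0033 m and horizontal distance between cap_mid and neck_rim below 0.003 m and angle between cap_mid's own z axis and vertical below 0.05 rad and (contact force between any of cap_c33, cap_c34, cap_c35 and bottle_c5 above 0.2 N or contact force between any of cap_c33, cap_c34, cap_c35 and bottle_c23 above 0.2 N or contact force between any of cap_c33, cap_c34, cap_c35 and bottle_c41 above 0.2 N)).
2. the cap has dropped square into the thread start (z of cap_mid in the frame of neck_rim between -0.008 and -0.005 m and horizontal distance between cap_mid and neck_rim below 0.003 m and angle between cap_mid's own z axis and vertical below 0.05 rad), for 0.05 s.
At the end, for the whole second after the job is handed in: The cap is home and snug on the bottle: its centre 8.85 to 10.5 mm below the rim and within 2.5 mm of the neck axis, level within 0.02 rad, a lug pulling on the thread with over 3 N, at rest and released (z of cap_mid in the frame of neck_rim between -0.0105 and -0.00885 m and horizontal distance between cap_mid and neck_rim below 0.0025 m and angle between cap_mid's own z axis and vertical below 0.02 rad and linear speed of cap below 0.01 m/s and contact force between any of cap_c33, cap_c34, cap_c35 and bottle above 3 N); the robot touches nothing.
It fails at once if the bottle turned in its clamp by more than 0.1 rad (value of joint bottle above 0.1 rad or value of joint bottle below -0.1 rad).
It fails at once if the cap was pressed or jammed against the thread with over 45 N before it was home (contact force between cap and bottle above 45 N and z of cap_mid in the frame of neck_rim above -0.0086 m).
It fails at once if the reagent bottle, the tip box or the beaker was moved by more than 20 mm (distance of any of reagent_bottle, tip_box, beaker from where it was at the start of the episode above 0.02 m).
It also fails if it takes over 67 s, if anything falls off the work surface, if the arm or the gripper's body presses on something with over 40 N, if the wrist force passes 120 N, or if a joint passes its speed limit or range.

## Working session

There is one attempt and no reset: what is moved stays moved. The work goes in short steps, Python scripts to look and compute and a tool call to move; the robot and the scene stay as the last step left them, time stands still between calls to the robot, and variables do not carry over. Pictures are saved under pics/ and viewed, about 8 in all and at most 12, crops included, and the job is handed in when it is done.

Besides the shell and the picture viewer there is one more tool, called as name(argument=value, ...) on one line, values as JSON. drive_tool: Moves the arm, as the interface text tells. Its arguments: {"type":"object","properties":{"commands":{"type":"array","items":{"type":"number"}},"grip_force":{"type":"number"}},"required":["commands"]}

```bash
mkdir -p pics; cat > h.py <<'E'
import numpy as np, cv2
from bench import env, grab_frame
def world(name):
    s=env.observe(); f=grab_frame(name)
    K=f["camera_matrix"]; d=f["depth"]
    v,u=np.mgrid[0:d.shape[0],0:d.shape[1]]
    P=np.stack([(u-K[0,2])/K[0,0]*d,(v-K[1,2])/K[1,1]*d,d],-1)
    if name=="wrist":
        T=np.array(f["T_tool_cam"]); R=np.array(s["ee_rot"])
        P=(P@T[:3,:3].T+T[:3,3])@R.T+np.array(s["ee_pos"])
    else:
        R=cv2.Rodrigues(np.array(f["rvec"]))[0]; P=(P-np.array(f["tvec"]).ravel())@R
    P[d==0]=np.nan
    return f["color"],P,s
E
python3 - <<'E'
from h import *
out=[]
for n in ("top","side"):
    c,P,s=world(n); np.save(n+".npy",P); out.append(c); print(n,np.nanmin(P.reshape(-1,3),0),np.nanmax(P.reshape(-1,3),0))
cv2.imwrite("pics/a.png",cv2.resize(np.vstack(out)[:,:,::-1],None,fx=.75,fy=.75)); print(s)
E
```

```text
top [ 0.02658028 -1.41455977 -0.77339196] [1.90747557 1.85701405 0.73799887]
side [-0.75030979 -0.60030914 -0.77605522] [2.09296567 2.01835566 0.74872101]
{'t': 0.05, 'joints': array([-69.62580926,  23.59993324,  -0.72818605,  91.5034304 ,
         0.3230054 ,  64.99015629,  -4.70835324]), 'joint_vel': array([ 0.02081789, -0.03308855, -0.02468277, -0.02887886,  0.08883476,
       -0.02459585,  0.04490535]), 'effort': array([ 3.54649848e-03, -6.02384090e+01,  6.84924312e-01, -3.00413203e+01,
        1.38747093e-02,  6.51683324e-03,  1.75524934e-05]), 'ee_pos': array([0.2568644 , 0.56924176, 0.23045843]), 'ee_rot': array([[-5.18670892e-04,  4.11167613e-01,  9.11559611e-01],
       [-1.51003445e-03,  9.11558372e-01, -4.11167914e-01],
       [-9.99998725e-01, -1.58974725e-03,  1.48078467e-04]]), 'force': array([-0.4991806 , -0.21068052, -0.43588347]), 'wrist_torque': array([ 0.01201222, -0.01345706, -0.01806276]), 'width': 0.08573587130815202}
```

View pics/a.png

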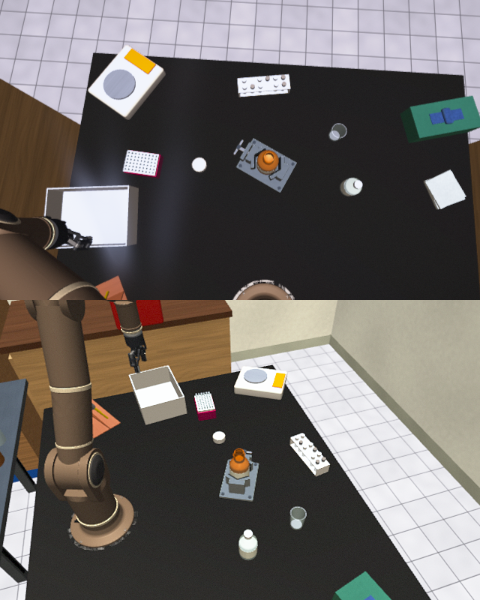

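The picture shows the cap at top-image pixel (265,220) full size and the bottle at (357,213). The tip box is left of the cap, and the beaker and reagent bottle are right of the bottle. Next I measure positions.

```bash
python3 - <<'E'
from h import *
for n in("top","side"):
    P=np.load(n+".npy"); Q=P.reshape(-1,3); Q=Q[np.isfinite(Q).all(1)]
    if n=="top":
        c=P[220,265]; b=P[213,357]; print(c,b)
    s=Q[(np.hypot(*(Q[:,:2]-c[:2]).T)<.045)&(Q[:,2]>.02)&(Q[:,2]<.04)]
    print(n,"cap",len(s),s.min(0),s.max(0),cv2.minEnclosingCircle(s[:,:2].astype(np.float32)),np.median(s[:,2]))
    s=Q[(np.hypot(*(Q[:,:2]-b[:2]).T)<.07)&(Q[:,2]>.155)]
    print(n,"rim",len(s),s.min(0),s.max(0),cv2.minEnclosingCircle(s[:,:2].astype(np.float32)))
    s=Q[(np.hypot(*(Q[:,:2]-b[:2]).T)<.07)&(Q[:,2]>.08)&(Q[:,2]<.125)]
    print(n,"body",len(s),cv2.minEnclosingCircle(s[:,:2].astype(np.float32)))
E
```

```text
[0.51239995 0.26957606 0.02625942] [0.52901586 0.02190226 0.12955046]
top cap 273 [0.48983105 0.24447718 0.02000523] [0.53894541 0.29592677 0.03160043] ((0.5143940448760986, 0.26974567770957947), 0.02643183059990406) 0.024592767802718508
top rim 106 [0.5111264  0.00178832 0.15502501] [0.55118936 0.03908555 0.17186514] ((0.5304409861564636, 0.018798068165779114), 0.0213028471916914)
top body 424 ((0.5319603681564331, 0.020052382722496986), 0.03851182013750076)
side cap 152 [0.49081024 0.24235675 0.02007652] [0.5426798  0.29957366 0.03156732] ((0.5194268226623535, 0.27079275250434875), 0.028931451961398125) 0.025854671464099536
side rim 119 [ 0.51357493 -0.00205697  0.15523616] [0.55247151 0.042265   0.17161317] ((0.5306606292724609, 0.020104017108678818), 0.022620979696512222)
side body 439 ((0.5327155590057373, 0.018299419432878494), 0.03903960809111595)
```

drive_tool(commands=[0,0,0,0.3,-1.7,3.6,0,0,0,0,0.3,-1.7,3.6,0,0,0,0,0.3,-1.7,3.6,0,0,0,0,0.3,-1.7,3.6,0,0,0,0,0.3,-1.7,3.6,0,0,0,0,0.3,-1.7,3.6,0,0,0,0,0.3,-1.7,3.6,0,0,0,0,0.3,-1.7,3.6,0,0,0,0,0.3,-1.7,3.6,0,0,0,0,0.3,-1.7,3.6,0], grip_force=30)

```text
t: 1.1
ee_pos: [0.5159, 0.2653, 0.2009]
ee_rot: [[-0.0, 0.411, 0.912], [-0.0, 0.912, -0.411], [-1.0, -0.0, -0.0]]
force: [0.2, 0.8, 0.1]
width: 0.0851
```

drive_tool(commands=[0,0,0,0,0,0,0,0,0,0,0,0,0,0])

```text
t: 1.3
ee_pos: [0.5156, 0.2656, 0.2008]
ee_rot: [[-0.001, 0.414, 0.91], [-0.001, 0.91, -0.414], [-1.0, -0.001, -0.001]]
force: [0.4, -0.5, 0.0]
width: 0.0854
```

```bash
python3 - <<'E'
from h import *
c,P,s=world("wrist"); np.save("w1.npy",P); cv2.imwrite("pics/b.png",c[:,:,::-1]); print(s["ee_pos"],s["ee_rot"],s["joints"])
Q=P.reshape(-1,3); Q=Q[np.isfinite(Q).all(1)]
q=Q[(np.hypot(*(Q[:,:2]-[.515,.27]).T)<.045)&(Q[:,2]>.02)&(Q[:,2]<.035)]
print(len(q),cv2.minEnclosingCircle(q[:,:2].astype(np.float32)),np.median(q[:,2]))
E
```

```text
[0.51556128 0.26557282 0.20079444] [[-8.66835136e-04  4.13572520e-01  9.10470768e-01]
 [-5.46817712e-04  9.10470778e-01 -4.13573045e-01]
 [-9.99999475e-01 -8.56361189e-04 -5.63079281e-04]] [-37.61543915  20.74511226   7.24646637 100.37241078  -2.98220611
  59.12719053  36.27016806]
1631 ((0.5142139196395874, 0.2710031569004059), 0.026815976947546005) 0.025382928492173246
```

View pics/b.png

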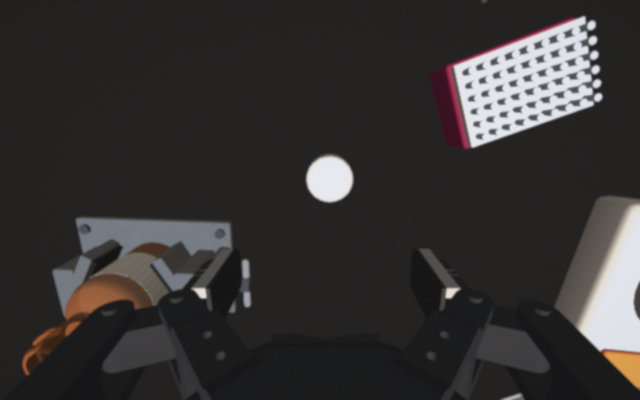

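Cap sits at pixel (330,179), clear of everything; its centre is (0.5142, 0.2710). I turn the gripper 80° clockwise first, for wrist range later, and descend.

drive_tool(commands=[0.14,0,0,1.2,0.43,-0.35,0,0.14,0,0,1.2,0,0,0,0.14,0,0,1.2,0,0,0,0.14,0,0,1.2,0,0,0,0.14,0,0,1.2,0,0,0,0.14,0,0,1.2,0,0,0,0.14,0,0,1.2,0,0,0,0.14,0,0,1.2,0,0,0,0.14,0,0,1.2,0,0,0,0.14,0,0,1.2,0,0,0])

```text
t: 2.35
ee_pos: [0.5126, 0.274, 0.0808]
ee_rot: [[-0.001, 0.967, -0.253], [0.001, -0.253, -0.967], [-1.0, -0.001, -0.001]]
force: [-0.4, 0.1, 0.2]
width: 0.0853
```

drive_tool(commands=[0,0,0,0,0,0,0,0,0,0,0,0,0,0])

```text
t: 2.55
ee_pos: [0.513, 0.2733, 0.0813]
ee_rot: [[-0.001, 0.97, -0.244], [-0.0, -0.244, -0.97], [-1.0, -0.001, 0.0]]
force: [0.5, 0.5, 0.0]
width: 0.0854
```

```bash
python3 - <<'E'
from h import *
c,P,s=world("wrist"); print(s["ee_pos"],s["joints"])
Q=P.reshape(-1,3); Q=Q[np.isfinite(Q).all(1)]
q=Q[(np.hypot(*(Q[:,:2]-[.515,.27]).T)<.04)&(Q[:,2]>.022)&(Q[:,2]<.035)]
o=cv2.minEnclosingCircle(q[:,:2].astype(np.float32)); print(len(q),o)
d=np.array([*o[0],.0])-s["ee_pos"]; print((s["ee_rot"].T@d)*100)
E
```

```text
[0.5129935  0.27332044 0.08129401] [-49.99039677  30.4583963   23.22300594 107.06167384 -16.22394212
  45.75056633 -32.34960081]
3619 ((0.5139017105102539, 0.2711676359176636), 0.026564685627818108)
[8.12935704 0.1456966  0.18461235]
```

drive_tool(commands=[0,0,0,2,0.15,0.18,0,0,0,0,2,0,0,0,0,0,0,2,0,0,0,0,0,0,1.6,0,0,0,0,0,0,0,0,0,60,0,0,0,0,0,0,120,0,0,0,0,0,0,120,0,0,0,0,0,0,120,0,0,0,0,0,0,120,0,0,0,0,0,0,120], grip_force=30)

```text
t: 3.6
ee_pos: [0.5156, 0.2704, 0.0064]
ee_rot: [[0.002, 0.968, -0.25], [0.001, -0.25, -0.968], [-1.0, 0.001, -0.001]]
force: [-0.6, -1.5, 5.0]
width: 0.0521
```

drive_tool(commands=[0,0,0,0,0,0,150,0,0,0,0,0,0,150,0,0,0,0,0,0,150])

```text
t: 3.9
ee_pos: [0.5156, 0.2703, 0.0063]
ee_rot: [[0.001, 0.968, -0.25], [0.001, -0.25, -0.968], [-1.0, 0.001, -0.001]]
force: [-0.6, -0.7, 6.7]
width: 0.0519
```

drive_tool(commands=[0,0,0,-2,0,0,150,0,0,0,-4,0,0,150,0,0,0,-4,0,0,150,0,0,0,-4,0,0,150,0,0,0,-4,0,0,150,0,0,0,-3.4,0,0,150,0,0,0,0,0,0,150])

```text
t: 4.6
ee_pos: [0.5172, 0.2709, 0.2245]
ee_rot: [[0.007, 0.968, -0.25], [0.005, -0.25, -0.968], [-1.0, 0.005, -0.007]]
force: [0.0, -0.3, 0.3]
width: 0.052
```

drive_tool(commands=[0,0,0,0,0.8,2.4,150,0,0,0,0,0.8,2.4,150,0,0,0,0,0.8,2.4,150,0,0,0,0,0.8,2.4,150,0,0,0,0,0.8,2.4,150,0,0,0,0,0.8,2.4,150,0,0,0,0,0.8,2.4,150,0,0,0,0,0.8,2.4,150,0,0,0,0,0.8,2.4,150,0,0,0,0,0.6,2.3,150])

```text
t: 5.6
ee_pos: [0.5302, 0.0179, 0.2187]
ee_rot: [[-0.001, 0.968, -0.25], [-0.0, -0.25, -0.968], [-1.0, -0.001, 0.0]]
force: [-0.3, 1.1, 0.1]
width: 0.0519
```

drive_tool(commands=[0,0,0,0,0,0,150,0,0,0,0,0,0,150])

```text
t: 5.8
ee_pos: [0.5302, 0.0188, 0.2189]
ee_rot: [[-0.001, 0.968, -0.251], [0.0, -0.251, -0.968], [-1.0, -0.001, -0.0]]
force: [-0.4, 1.4, 0.3]
width: 0.0519
```

```bash
python3 - <<'E'
from h import *
im=[]
c,P,s=world("wrist"); print(s)
for n in ("wrist","side","top"):
    if n!="wrist": c,P,_=world(n)
    np.save(n+"2.npy",P)
    if n=="wrist": im.append(cv2.resize(c,(480,300)))
    else:
        cc={"side":(240,320),"top":(213,357)}[n]; im.append(cv2.resize(c[cc[0]-125:cc[0]+25 if n=="side" else cc[0]+75,:][-150:,cc[1]-120:cc[1]+120],(480,300)))
cv2.imwrite("pics/c.png",np.vstack(im[:2])[:,:,::-1])
Q=np.load("wrist2.npy").reshape(-1,3); Q=Q[np.isfinite(Q).all(1)]
for n in("wrist2","side2"):
    Q=np.load(n+".npy").reshape(-1,3); Q=Q[np.isfinite(Q).all(1)]
    q=Q[(np.hypot(*(Q[:,:2]-[.531,.0195]).T)<.05)]
    for lo,hi in((.06,.125),(.125,.15),(.15,.175),(.19,.21),(.21,.225),(.225,.245)):
        r=q[(q[:,2]>lo)&(q[:,2]<hi)]
        if len(r)>9: print(n,lo,len(r),r.min(0),r.max(0),cv2.minEnclosingCircle(r[:,:2].astype(np.float32)))
E
```

```text
{'t': 5.8, 'joints': array([-34.01842441,  16.30554853,  33.07210982, 107.13681748,
       -10.25539259,  59.53094248, -11.32592647]), 'joint_vel': array([-1.22229903,  0.22607194, -1.22392436, -0.3207146 , -0.1863736 ,
        0.0124919 , -0.30008177]), 'effort': array([ 1.38756629e+00, -4.32817733e+01,  6.44830987e+00, -2.79791594e+01,
        2.00517965e-01, -4.04759179e-03,  9.32129240e-02]), 'ee_pos': array([0.53019696, 0.01882443, 0.21885723]), 'ee_rot': array([[-6.34834192e-04,  9.67882437e-01, -2.51402438e-01],
       [ 2.21787297e-04, -2.51402346e-01, -9.67882643e-01],
       [-9.99999774e-01, -6.70202863e-04, -5.50652247e-05]]), 'force': array([-0.4393248 ,  1.36859808,  0.28036107]), 'wrist_torque': array([ 0.00082234, -0.03763652,  0.03181746]), 'width': 0.05193110032953358}
wrist2 0.06 3207 [ 0.48229236 -0.00712591  0.06034647] [0.57941791 0.06934307 0.12496892] ((0.5309188961982727, 0.01979440078139305), 0.05007144436240196)
wrist2 0.125 263 [0.51723959 0.01514368 0.12508385] [0.5507951  0.0432694  0.14996552] ((0.5342323780059814, 0.027858974412083626), 0.0179936159402
[... 538 characters left out ...]
21002 0.12486145] ((0.5306755900382996, 0.018803942948579788), 0.049450330436229706)
side2 0.125 104 [ 0.5083547  -0.00106319  0.12500268] [0.55193225 0.03942986 0.14993647] ((0.5304393172264099, 0.020437180995941162), 0.022678984329104424)
side2 0.15 164 [ 0.51100242 -0.00315957  0.15006395] [0.55497112 0.04050538 0.17069165] ((0.5322965979576111, 0.01891906186938286), 0.023045698180794716)
side2 0.21 69 [ 0.5004559  -0.00720018  0.2108447 ] [0.559488   0.02633314 0.22495899] ((0.5299719572067261, 0.014826206490397453), 0.03177974745631218)
side2 0.225 319 [ 0.49435218 -0.00790825  0.2250552 ] [0.56852804 0.04776471 0.24469279] ((0.5316110849380493, 0.0151484664529562), 0.03816799074411392)
```

View pics/c.png

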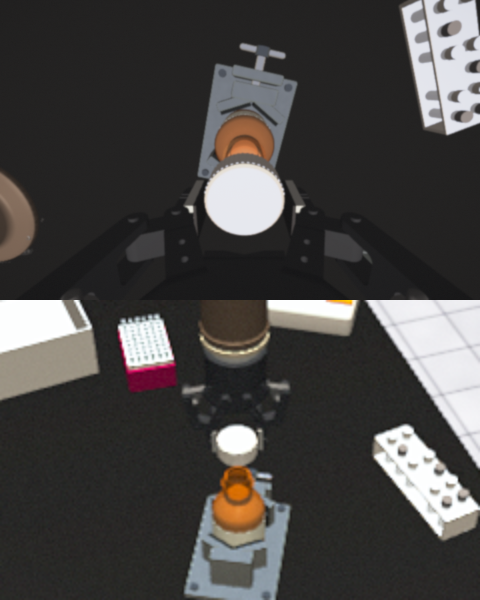

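The wrist view shows the cap held square (centre about (244,198) in the half-scale picture) with the bottle neck just behind and below it. Next I fit both centres from the same camera.

```bash
python3 - <<'E'
from h import *
from scipy.optimize import least_squares
def fit(p,r): return least_squares(lambda q:np.hypot(*(p-q).T)-r,p.mean(0)-[0,.005],loss="soft_l1",f_scale=.001)
for n in("wrist2","side2","top","side"):
    Q=np.load(n+".npy").reshape(-1,3); Q=Q[np.isfinite(Q).all(1)]
    q=Q[np.hypot(*(Q[:,:2]-[.531,.0195]).T)<.06]
    if n.endswith("2"):
        r=q[(q[:,2]>.236)&(q[:,2]<.2415)]; r=r[np.hypot(*(r[:,:2]-[.5302,.0188]).T)<.03]
        if len(r)>5:print(n,"captop",len(r),cv2.minEnclosingCircle(r[:,:2].astype(np.float32)),np.median(r[:,2]))
        r=q[(q[:,2]>.217)&(q[:,2]<.233)&(np.abs((q[:,:2]-[.5302,.0188])@[.968,-.251])<.022)]
        if len(r)>5:f=fit(r[:,:2],.0265);print(n,"capside",len(r),f.x,np.abs(f.fun).mean())
    for lo,hi,R in((.127,.145,.0195),(.150,.156,.0225),(.080,.105,.038)):
        r=q[(q[:,2]>lo)&(q[:,2]<hi)]
        if R>.03: r=r[np.hypot(*(r[:,:2]-[.531,.0195]).T)<.0405]
        if len(r)>20:
            h=cv2.convexHull(r[:,:2].astype(np.float32))[:,0]; f=fit(r[:,:2],R); print(n,lo,len(r),f.x,np.abs(f.fun).mean())
E
```

```text
wrist2 captop 7970 ((0.5304929614067078, 0.01995188370347023), 0.029516156762838364) 0.23784752310834775
wrist2 capside 759 [0.53065771 0.01876007] 0.0003034947673203374
wrist2 0.127 200 [0.52694088 0.0055969 ] 0.0045878426975325005
wrist2 0.15 381 [0.53072323 0.01895876] 0.0009434693501394097
wrist2 0.08 480 [0.53098945 0.02022469] 0.0007495956312120312
side2 captop 190 ((0.5296809673309326, 0.018136225640773773), 0.028573404997587204) 0.23816596458787498
side2 capside 68 [ 0.51686212 -0.02410696] 0.004882344846235431
side2 0.127 68 [0.53379052 0.02074669] 0.0014987359822326136
side2 0.15 54 [0.53382455 0.02104319] 0.0034769698321362903
side2 0.08 184 [0.53370514 0.02169449] 0.0013055526707402983
top 0.127 87 [0.52100865 0.02469961] 0.004785313280233123
top 0.15 45 [0.53314937 0.01937081] 0.0016310134627565516
top 0.08 105 [0.53251638 0.01972829] 0.0010042048001103541
side 0.127 71 [0.53366891 0.02105416] 0.0016342022272153942
side 0.15 51 [0.53374586 0.02278007] 0.003380692967092596
side 0.08 179 [0.53384157 0.02219194] 0.0012332427752387196
```

drive_tool(commands=[0,0,0,1.5,0.02,-0.1,150,0,0,0,1.5,0,0,150,0,0,0,1,0,0,150,0,0,0,0.2,0,0,150,0,0,0,0,0,0,150])

```text
t: 6.45
ee_pos: [0.5309, 0.0203, 0.1771]
ee_rot: [[-0.001, 0.968, -0.25], [-0.0, -0.25, -0.968], [-1.0, -0.001, 0.0]]
force: [1.3, -0.3, -0.0]
width: 0.0519
```

drive_tool(commands=[0,0,0,0.2,0,0,150,0,0,0,0.2,0,0,150,0,0,0,0.2,0,0,150,0,0,0,0,0,0,150])

```text
t: 6.85
ee_pos: [0.5309, 0.02, 0.1712]
ee_rot: [[-0.0, 0.968, -0.25], [0.0, -0.25, -0.968], [-1.0, -0.0, -0.0]]
force: [-0.5, -0.2, 0.2]
width: 0.0517
```

No contact so far, and the cap is 2 mm over the rim. Going on in small steps.

drive_tool(commands=[0,0,0,0.15,0,0,150,0,0,0,0.15,0,0,150,0,0,0,0,0,0,150])

```text
t: 7.15
ee_pos: [0.5309, 0.0199, 0.1681]
ee_rot: [[-0.0, 0.968, -0.25], [-0.0, -0.25, -0.968], [-1.0, -0.0, 0.0]]
force: [0.7, 1.0, 0.3]
width: 0.052
```

drive_tool(commands=[0,0,0,0.15,0,0,150,0,0,0,0.15,0,0,150,0,0,0,0,0,0,150])

```text
t: 7.45
ee_pos: [0.5308, 0.02, 0.165]
ee_rot: [[-0.0, 0.968, -0.25], [-0.0, -0.25, -0.968], [-1.0, -0.0, 0.0]]
force: [-0.3, -0.6, -0.3]
width: 0.0516
```

drive_tool(commands=[0,0,0,0.1,0,0,150,0,0,0,0.1,0,0,150,0,0,0,0,0,0,150])

```text
t: 7.75
ee_pos: [0.5309, 0.02, 0.1632]
ee_rot: [[-0.0, 0.968, -0.25], [-0.0, -0.25, -0.968], [-1.0, -0.0, 0.0]]
force: [-0.0, -0.7, -0.2]
width: 0.0519
```

drive_tool(commands=[0,0,0,0.1,0,0,150,0,0,0,0.1,0,0,150,0,0,0,0.1,0,0,150,0,0,0,0,0,0,150])

```text
t: 8.15
ee_pos: [0.5309, 0.02, 0.1601]
ee_rot: [[-0.0, 0.968, -0.25], [-0.0, -0.25, -0.968], [-1.0, -0.0, 0.0]]
force: [0.3, 0.7, -0.2]
width: 0.052
```

drive_tool(commands=[0,0,0,0.1,0,0,150,0,0,0,0,0,0,150])

```text
t: 8.35
ee_pos: [0.5309, 0.02, 0.1592]
ee_rot: [[-0.0, 0.968, -0.25], [-0.0, -0.25, -0.968], [-1.0, -0.0, 0.0]]
force: [-1.2, -0.2, -0.3]
width: 0.052
```

drive_tool(commands=[0,0,0,0.1,0,0,150,0,0,0,0,0,0,150])

```text
t: 8.55
ee_pos: [0.5311, 0.0199, 0.1583]
ee_rot: [[0.0, 0.968, -0.25], [0.0, -0.25, -0.968], [-1.0, 0.0, -0.0]]
force: [0.2, -0.5, 2.0]
width: 0.052
```

drive_tool(commands=[0,0,0,0.05,0,0,150,0,0,0,0,0,0,150])

```text
t: 8.75
ee_pos: [0.5312, 0.0199, 0.1581]
ee_rot: [[0.0, 0.968, -0.25], [0.0, -0.25, -0.968], [-1.0, 0.0, -0.0]]
force: [-1.1, -0.1, 4.9]
width: 0.0521
```

```bash
python3 -c "
from bench import env
s=env.observe();print(s['ee_pos'],s['force'],s['wrist_torque'],s['joints'])"
```

```text
[0.53119323 0.01994129 0.15813811] [-1.1348318  -0.09815511  4.87309023] [-0.01624368  0.23543409  0.00378092] [-32.25108252  20.70988927  31.5124571  110.8267193  -13.56873718
  52.06885212  -8.48074472]
```

drive_tool(commands=[-0.05,0,0,0,0,0,150,-0.05,0,0,0,0,0,150,-0.05,0,0,0,0,0,150])

```text
t: 9.05
ee_pos: [0.5314, 0.0201, 0.158]
ee_rot: [[0.001, 0.995, -0.101], [0.0, -0.101, -0.995], [-1.0, 0.001, -0.0]]
force: [0.4, -0.5, 0.7]
width: 0.0519
```

drive_tool(commands=[-0.05,0,0,0,0,0,150,-0.05,0,0,0,0,0,150,-0.05,0,0,0,0,0,150])

```text
t: 9.35
ee_pos: [0.5309, 0.02, 0.1576]
ee_rot: [[-0.0, 0.999, 0.049], [-0.0, 0.049, -0.999], [-1.0, -0.0, 0.0]]
force: [-0.2, -0.1, -0.9]
width: 0.0519
```

Force vanished after ~12° back, which suggests the drop. I follow it down lightly.

drive_tool(commands=[0,0,0,0.1,0,0,150,0,0,0,0,0,0,150])

```text
t: 9.55
ee_pos: [0.5308, 0.0199, 0.1565]
ee_rot: [[-0.0, 0.999, 0.045], [-0.0, 0.045, -0.999], [-1.0, -0.0, 0.0]]
force: [0.7, 0.2, -0.2]
width: 0.0518
```

drive_tool(commands=[0,0,0,0.1,0,0,150,0,0,0,0,0,0,150])

```text
t: 9.75
ee_pos: [0.5309, 0.02, 0.1556]
ee_rot: [[-0.0, 0.999, 0.046], [-0.0, 0.046, -0.999], [-1.0, -0.0, 0.0]]
force: [-0.4, -0.1, -0.3]
width: 0.052
```

drive_tool(commands=[0,0,0,0.07,0,0,150,0,0,0,0,0,0,150])

```text
t: 9.95
ee_pos: [0.5309, 0.02, 0.155]
ee_rot: [[-0.0, 0.999, 0.047], [-0.0, 0.047, -0.999], [-1.0, -0.0, 0.0]]
force: [0.5, 0.3, 0.2]
width: 0.0522
```

drive_tool(commands=[0,0,0,0.07,0,0,150,0,0,0,0,0,0,150])

```text
t: 10.15
ee_pos: [0.5311, 0.0199, 0.1547]
ee_rot: [[0.0, 0.999, 0.047], [0.0, 0.047, -0.999], [-1.0, 0.0, -0.0]]
force: [-0.9, 0.2, 3.8]
width: 0.0519
```

drive_tool(commands=[0,0,0,0.05,0,0,150,0,0,0,0,0,0,150])

```text
t: 10.35
ee_pos: [0.5312, 0.02, 0.1545]
ee_rot: [[0.0, 0.999, 0.047], [0.0, 0.047, -0.999], [-1.0, 0.0, -0.0]]
force: [-2.1, 0.2, 7.5]
width: 0.0523
```

drive_tool(commands=[0,0,0,0.04,0,0,150,0,0,0,0,0,0,150])

```text
t: 10.55
ee_pos: [0.5312, 0.02, 0.1544]
ee_rot: [[0.001, 0.999, 0.047], [0.001, 0.047, -0.999], [-1.0, 0.001, -0.001]]
force: [-4.2, 0.8, 11.9]
width: 0.052
```

Contact is back about 3.5–4 mm lower, consistent with the drop. The first ride over the ridge end was short with a fading force. To be sure, I turn back once more over the next ridge end, following the climb (0.1 mm per 2.9°).

drive_tool(commands=[0,0,0,-0.04,0,0,150,-0.05,0,0,-0.01,0,0,150,-0.05,0,0,-0.01,0,0,150,-0.05,0,0,-0.01,0,0,150,-0.05,0,0,-0.01,0,0,150,-0.05,0,0,-0.01,0,0,150,-0.05,0,0,-0.01,0,0,150])

```text
t: 11.25
ee_pos: [0.5316, 0.0202, 0.1552]
ee_rot: [[0.002, 0.94, 0.342], [0.001, 0.342, -0.94], [-1.0, 0.002, -0.0]]
force: [-1.0, 0.8, 6.6]
width: 0.052
```

```bash
python3 -c "
from bench import env
s=env.observe();print(s['ee_pos'],s['force'],s['wrist_torque'],s['joints'])"
```

```text
[0.53162314 0.02022526 0.1551952 ] [-1.04689515  0.80327261  6.62478962] [ 0.17420372  0.24271498 -0.06773719] [-26.09299204  19.97801622  23.50096371 110.6089707  -10.09880453
  51.30065085  22.46802366]
```

drive_tool(commands=[-0.05,0,0,-0.01,0,0,150,-0.05,0,0,-0.01,0,0,150,-0.05,0,0,-0.01,0,0,150,-0.05,0,0,-0.01,0,0,150,-0.05,0,0,-0.01,0,0,150,-0.05,0,0,-0.01,0,0,150,-0.05,0,0,-0.01,0,0,150])

```text
t: 11.95
ee_pos: [0.5316, 0.0202, 0.1559]
ee_rot: [[0.001, 0.766, 0.643], [0.001, 0.643, -0.766], [-1.0, 0.002, 0.0]]
force: [-0.2, 0.9, 5.6]
width: 0.0518
```

drive_tool(commands=[-0.05,0,0,-0.01,0,0,150,-0.05,0,0,-0.01,0,0,150,-0.05,0,0,-0.01,0,0,150,-0.05,0,0,-0.01,0,0,150,-0.05,0,0,-0.01,0,0,150,-0.05,0,0,-0.01,0,0,150,-0.05,0,0,-0.01,0,0,150])

```text
t: 12.65
ee_pos: [0.5316, 0.0201, 0.1566]
ee_rot: [[0.002, 0.499, 0.867], [0.001, 0.867, -0.499], [-1.0, 0.001, 0.001]]
force: [-0.3, 0.7, 5.7]
width: 0.0517
```

```bash
python3 -c "
from bench import env
s=env.observe();print(s['ee_pos'],s['force'],s['wrist_torque'],s['joints'])"
```

```text
[0.53161507 0.02012649 0.15656623] [-0.30604291  0.70004936  5.73296018] [ 0.06210711  0.16912907 -0.08626331] [-19.27944332  19.26040343  14.83766466 110.0990868   -6.24180177
  51.31444342  58.75763738]
```

drive_tool(commands=[-0.05,0,0,-0.01,0,0,150,-0.05,0,0,-0.01,0,0,150,-0.05,0,0,-0.01,0,0,150,-0.05,0,0,-0.01,0,0,150,-0.05,0,0,-0.01,0,0,150,-0.05,0,0,-0.01,0,0,150,-0.05,0,0,-0.01,0,0,150,-0.05,0,0,-0.01,0,0,150])

```text
t: 13.45
ee_pos: [0.5317, 0.0202, 0.1574]
ee_rot: [[0.002, 0.122, 0.993], [0.001, 0.993, -0.122], [-1.0, 0.001, 0.002]]
force: [-0.5, 0.5, 5.6]
width: 0.0521
```

drive_tool(commands=[-0.05,0,0,-0.01,0,0,150,-0.05,0,0,-0.01,0,0,150,-0.05,0,0,-0.01,0,0,150,-0.05,0,0,-0.01,0,0,150,-0.05,0,0,-0.01,0,0,150])

```text
t: 13.95
ee_pos: [0.5317, 0.0203, 0.1579]
ee_rot: [[0.002, -0.128, 0.992], [0.001, 0.992, 0.128], [-1.0, 0.0, 0.002]]
force: [-0.8, 1.7, 4.4]
width: 0.0518
```

drive_tool(commands=[-0.05,0,0,-0.01,0,0,150,-0.05,0,0,-0.005,0,0,150,-0.05,0,0,0,0,0,150])

```text
t: 14.25
ee_pos: [0.5318, 0.0204, 0.158]
ee_rot: [[0.002, -0.275, 0.962], [0.001, 0.962, 0.275], [-1.0, 0.0, 0.002]]
force: [-0.5, 1.0, 6.2]
width: 0.052
```

drive_tool(commands=[-0.04,0,0,-0.005,0,0,150,-0.04,0,0,-0.005,0,0,150])

```text
t: 14.45
ee_pos: [0.5318, 0.0204, 0.158]
ee_rot: [[0.002, -0.35, 0.937], [0.001, 0.937, 0.35], [-1.0, 0.0, 0.002]]
force: [-0.3, 0.2, 4.2]
width: 0.0522
```

drive_tool(commands=[-0.04,0,0,0,0,0,150,-0.04,0,0,0,0,0,150])

```text
t: 14.65
ee_pos: [0.5317, 0.0205, 0.1578]
ee_rot: [[0.002, -0.424, 0.906], [0.001, 0.906, 0.424], [-1.0, 0.0, 0.002]]
force: [1.0, 0.5, 0.1]
width: 0.0518
```

drive_tool(commands=[-0.04,0,0,0,0,0,150,-0.04,0,0,0,0,0,150])

```text
t: 14.85
ee_pos: [0.5311, 0.0203, 0.1574]
ee_rot: [[0.0, -0.495, 0.869], [0.0, 0.869, 0.495], [-1.0, 0.0, 0.001]]
force: [0.2, 1.6, -0.0]
width: 0.0519
```

Dropped again, with 4–6 N on the ridge end until just before. I follow it down.

drive_tool(commands=[0,0,0,0.1,0,0,150,0,0,0,0.1,0,0,150,0,0,0,0.06,0,0,150,0,0,0,0,0,0,150])

```text
t: 15.25
ee_pos: [0.531, 0.0203, 0.1548]
ee_rot: [[0.0, -0.493, 0.87], [0.0, 0.87, 0.493], [-1.0, 0.0, 0.0]]
force: [-0.5, 2.1, -0.8]
width: 0.0519
```

drive_tool(commands=[0,0,0,0.06,0,0,150,0,0,0,0,0,0,150])

```text
t: 15.45
ee_pos: [0.5311, 0.0203, 0.1545]
ee_rot: [[0.0, -0.494, 0.87], [0.0, 0.87, 0.494], [-1.0, 0.0, 0.001]]
force: [-1.1, 2.4, 3.8]
width: 0.0521
```

```bash
python3 -c "
from bench import env
s=env.observe();print(s['ee_pos'],s['force'],s['wrist_torque'],s['joints'])"
```

```text
[0.53110397 0.02028189 0.15453655] [-1.11355131  2.38022192  3.848032  ] [ 0.61682159  0.18453191 -0.04237275] [ -9.53560733  19.19500305   2.65766781 109.5782293   -1.1464209
  51.22874208 113.2688591 ]
```

drive_tool(commands=[0.05,0,0,0.01,0,0,150,0.05,0,0,0.01,0,0,150,0.05,0,0,0.01,0,0,150,0.05,0,0,0.01,0,0,150,0.05,0,0,0.01,0,0,150,0.05,0,0,0.01,0,0,150,0.05,0,0,0.01,0,0,150,0.05,0,0,0.01,0,0,150])

```text
t: 16.25
ee_pos: [0.531, 0.0201, 0.1537]
ee_rot: [[0.0, -0.114, 0.993], [0.0, 0.993, 0.114], [-1.0, 0.0, 0.0]]
force: [-1.0, 1.6, 3.3]
width: 0.0518
```

```bash
cat > o.py <<'E'
from bench import env
import numpy as np
s=env.observe();R=s['ee_rot'];print(s['t'],s['ee_pos'],s['force'],s['wrist_torque'],'j7',s['joints'][6],'yaw',np.degrees(np.arctan2(R[1][1],R[0][1])))
E
python3 o.py
```

```text
16.25 [0.5310491  0.02013734 0.15372496] [-1.0310813   1.62723732  3.29476298] [0.51317742 0.27319218 0.0728691 ] j7 92.15464223960282 yaw 96.5494985229909
```

Descending in pitch at light load. Continuing.

drive_tool(commands=[0.05,0,0,0.01,0,0,150,0.05,0,0,0.01,0,0,150,0.05,0,0,0.01,0,0,150,0.05,0,0,0.01,0,0,150,0.05,0,0,0.01,0,0,150,0.05,0,0,0.01,0,0,150,0.05,0,0,0.01,0,0,150,0.05,0,0,0.01,0,0,150])

```text
t: 17.05
ee_pos: [0.5311, 0.0199, 0.1529]
ee_rot: [[0.0, 0.282, 0.959], [0.0, 0.959, -0.282], [-1.0, 0.0, 0.0]]
force: [-1.4, 1.3, 3.9]
width: 0.0525
```

drive_tool(commands=[0.05,0,0,0.01,0,0,150,0.05,0,0,0.01,0,0,150,0.05,0,0,0.01,0,0,150,0.05,0,0,0.01,0,0,150,0.05,0,0,0.01,0,0,150,0.05,0,0,0.01,0,0,150,0.05,0,0,0.01,0,0,150])

```text
t: 17.75
ee_pos: [0.5311, 0.0198, 0.1522]
ee_rot: [[0.0, 0.594, 0.804], [-0.0, 0.804, -0.594], [-1.0, 0.0, 0.0]]
force: [-1.2, 0.9, 4.4]
width: 0.0521
```

```bash
python3 o.py
```

```text
17.75 [0.5311447  0.01977248 0.15223657] [-1.18876126  0.85593039  4.3765888 ] [0.25906545 0.16042735 0.09713726] j7 52.9903784515985 yaw 53.56197018814279
```

drive_tool(commands=[0.05,0,0,0.01,0,0,150,0.05,0,0,0.01,0,0,150,0.05,0,0,0.01,0,0,150,0.05,0,0,0.01,0,0,150,0.05,0,0,0.01,0,0,150,0.05,0,0,0.01,0,0,150])

```text
t: 18.35
ee_pos: [0.5309, 0.0197, 0.1514]
ee_rot: [[-0.0, 0.805, 0.593], [-0.0, 0.593, -0.805], [-1.0, -0.0, 0.0]]
force: [-0.6, 1.6, 2.6]
width: 0.0519
```

```bash
python3 o.py
```

```text
18.35 [0.53087981 0.0197249  0.15136886] [-0.60636269  1.56389584  2.57644438] [0.32282907 0.13006258 0.07837122] j7 37.45363112534588 yaw 36.37151917779623
```

drive_tool(commands=[0.05,0,0,0.01,0,0,150,0.05,0,0,0.005,0,0,150,0.05,0,0,0,0,0,150])

```text
t: 18.65
ee_pos: [0.531, 0.0197, 0.1514]
ee_rot: [[0.0, 0.885, 0.466], [-0.0, 0.466, -0.885], [-1.0, 0.0, 0.0]]
force: [0.5, 0.5, 2.9]
width: 0.0519
```

```bash
python3 o.py
```

```text
18.65 [0.53102891 0.01968599 0.15137719] [0.45897643 0.51510921 2.92842485] [ 0.25291547  0.15027425 -0.02045585] j7 29.715699371262275 yaw 27.77362053218036
```

drive_tool(commands=[0.04,0,0,0,0,0,150,0.04,0,0,0,0,0,150,0.04,0,0,0,0,0,150,0.04,0,0,0,0,0,150,0.04,0,0,0,0,0,150])

```text
t: 19.15
ee_pos: [0.531, 0.0197, 0.1514]
ee_rot: [[0.0, 0.96, 0.281], [-0.0, 0.281, -0.96], [-1.0, 0.0, 0.0]]
force: [-1.2, 1.4, 2.6]
width: 0.0516
```

```bash
python3 o.py
```

```text
19.15 [0.53098037 0.01965443 0.15135902] [-1.2373777   1.44872219  2.60651519] [0.24934849 0.17921872 0.01731204] j7 19.452508110692406 yaw 16.336804418725933
```

drive_tool(commands=[0.04,0,0,0,0,0,150,0.04,0,0,0,0,0,150,0.04,0,0,0,0,0,150,0.04,0,0,0,0,0,150])

```text
t: 19.55
ee_pos: [0.531, 0.0197, 0.1514]
ee_rot: [[0.0, 0.992, 0.125], [-0.0, 0.125, -0.992], [-1.0, 0.0, 0.0]]
force: [-1.2, 1.9, 3.1]
width: 0.0521
```

```bash
python3 o.py
```

```text
19.55 [0.53097718 0.01967405 0.15137397] [-1.20013753  1.93678126  3.10976492] [0.23581764 0.20963013 0.02454809] j7 11.261792856130276 yaw 7.170218258437177
```

drive_tool(commands=[0.04,0,0,0,0,0,150,0.04,0,0,0,0,0,150,0.04,0,0,0,0,0,150,0.04,0,0,0,0,0,150])

```text
t: 19.95
ee_pos: [0.531, 0.0197, 0.1514]
ee_rot: [[0.0, 0.999, -0.035], [-0.0, -0.035, -0.999], [-1.0, 0.0, 0.0]]
force: [-1.6, 1.4, 2.8]
width: 0.0517
```

```bash
python3 o.py
```

```text
19.95 [0.53095997 0.01972204 0.15136384] [-1.62815322  1.42260958  2.84035358] [0.24444722 0.20233194 0.09197859] j7 3.1057767348235785 yaw -1.9952108100505124
```

drive_tool(commands=[0.04,0,0,0,0,0,150,0.04,0,0,0,0,0,150,0.04,0,0,0,0,0,150])

```text
t: 20.25
ee_pos: [0.5309, 0.0197, 0.1514]
ee_rot: [[-0.0, 0.988, -0.154], [-0.0, -0.154, -0.988], [-1.0, 0.0, 0.0]]
force: [-1.3, 1.2, 3.3]
width: 0.0519
```

```bash
python3 o.py
```

```text
20.25 [0.53094805 0.01970816 0.15136308] [-1.26692346  1.23830999  3.25493858] [0.33515266 0.16417313 0.05360472] j7 -2.9814536784288843 yaw -8.867210079285924
```

drive_tool(commands=[0.04,0,0,0,0,0,150,0.04,0,0,0,0,0,150,0.04,0,0,0,0,0,150])

```text
t: 20.55
ee_pos: [0.5309, 0.0198, 0.1514]
ee_rot: [[-0.0, 0.963, -0.271], [-0.0, -0.271, -0.963], [-1.0, -0.0, 0.0]]
force: [-1.2, 1.1, 2.7]
width: 0.0521
```

```bash
python3 o.py
```

```text
20.55 [0.53091707 0.01975287 0.1513686 ] [-1.17335901  1.06832048  2.74095937] [0.23571646 0.21013258 0.25350669] j7 -9.035395453077378 yaw -15.721653794562645
```

drive_tool(commands=[0.04,0,0,0,0,0,150,0.04,0,0,0,0,0,150])

```text
t: 20.75
ee_pos: [0.5309, 0.0197, 0.1514]
ee_rot: [[-0.0, 0.938, -0.347], [-0.0, -0.347, -0.938], [-1.0, -0.0, 0.0]]
force: [-0.5, 2.0, 2.5]
width: 0.0518
```

```bash
python3 o.py
```

```text
20.75 [0.53090537 0.01973852 0.1513625 ] [-0.51613726  2.01451856  2.50202207] [0.20236669 0.18869073 0.35082204] j7 -13.054580120315205 yaw -20.286620878848083
```

drive_tool(commands=[0.03,0,0,0,0,0,150,0,0,0,0,0,0,150,0,0,0,0,0,0,150])

```text
t: 21.05
ee_pos: [0.5309, 0.0198, 0.1513]
ee_rot: [[-0.0, 0.928, -0.374], [0.0, -0.374, -0.928], [-1.0, -0.0, -0.0]]
force: [-2.4, 0.7, 5.6]
width: 0.0516
```

```bash
python3 o.py
```

```text
21.05 [0.53092001 0.01975044 0.15132816] [-2.35567358  0.74088114  5.59649159] [ 0.16697723  0.39804922 -0.0912083 ] j7 -14.473824611617781 yaw -21.9384138067663
```

drive_tool(commands=[0.03,0,0,0,0,0,150,0.03,0,0,0,0,0,150])

```text
t: 21.25
ee_pos: [0.531, 0.0198, 0.1513]
ee_rot: [[-0.0, 0.903, -0.429], [-0.0, -0.429, -0.903], [-1.0, 0.0, 0.0]]
force: [-2.0, 0.5, 5.4]
width: 0.0522
```

```bash
python3 o.py; python3 - <<'E'
from h import *
c,P,s=world("wrist"); cv2.imwrite("pics/d.png",c[100:400,120:520,::-1])
E
```

```text
21.25 [0.53095596 0.01975474 0.15134823] [-1.98126248  0.49448052  5.40414943] [0.04856315 0.39229972 0.42405581] j7 -17.556765940653193 yaw -25.43446536734064
```

View pics/d.png

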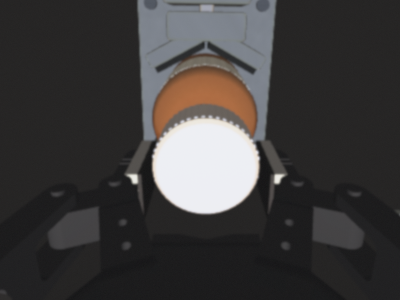

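The cap is seated and level (picture centre about (206,165)), and turning torque has reached about 0.4 N m, so it is snug and still below the 0.7 slip. Now release and retreat.

drive_tool(commands=[0,0,0,0,0,0,150,0,0,0,0,0,0,100,0,0,0,0,0,0,50,0,0,0,0,0,0,0,0,0,0,0,0,0,0,0,0,0,0,0,0,0,0,0,0,0,0,0,0,0,0,0,0,0,0,0])

```text
t: 22.1
ee_pos: [0.531, 0.0199, 0.1512]
ee_rot: [[-0.0, 0.903, -0.429], [-0.0, -0.429, -0.903], [-1.0, 0.0, 0.0]]
force: [0.0, -0.3, -0.0]
width: 0.0854
```

drive_tool(commands=[0,0,0,-1,0,0,0,0,0,0,-2,0,0,0,0,0,0,-3,0,0,0,0,0,0,-3,0,0,0,0,0,0,-2,0,0,0,0,0,0,0,0,-3,0,0,0,0,0,0,-3,0,0,0,0,0,0,0,0])

```text
t: 22.9
ee_pos: [0.5578, 0.0789, 0.2617]
ee_rot: [[0.001, 0.906, -0.424], [0.002, -0.424, -0.906], [-1.0, 0.0, -0.002]]
force: [-0.1, 0.3, -0.1]
width: 0.0852
```

```bash
python3 o.py; python3 - <<'E'
from h import *
c,P,s=world("wrist"); cc,PP,_=world("side")
cv2.imwrite("pics/e.png",np.vstack([c,cv2.resize(cc[150:275,220:420],(640,400))])[::1,:,::-1][::1][:, :][:800:2,::1][:,::2])
for p in (P,PP):
    Q=p.reshape(-1,3); Q=Q[np.isfinite(Q).all(1)]; q=Q[(np.hypot(*(Q[:,:2]-[.531,.02]).T)<.035)&(Q[:,2]>.16)&(Q[:,2]<.185)]
    o=q[q[:,2]>.168]; print(len(o),cv2.minEnclosingCircle(o[:,:2].astype(np.float32)),np.median(o[:,2]))
    A=np.c_[o[:,:2]-o[:,:2].mean(0),np.ones(len(o))]; k=np.abs(o[:,2]-np.median(o[:,2]))<.003
    print("tilt",np.linalg.lstsq(A[k],o[k,2],rcond=None)[0][:2])
E
```

```text
22.9 [0.55778305 0.07885464 0.26172459] [-0.11688293  0.30458295 -0.09544873] [ 0.00047339  0.00083283 -0.05720954] j7 -26.902986524307575 yaw -25.067132558298177
2203 ((0.5313867330551147, 0.020429223775863647), 0.026346934959292412) 0.17033145612256906
tilt [-0.00194652 -0.00394662]
180 ((0.533220112323761, 0.018317781388759613), 0.026880186051130295) 0.17075604541881145
tilt [-0.00412036  0.00154112]
```

View pics/e.png

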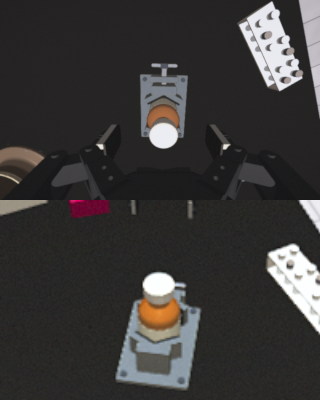

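The cap sits level on the neck (pixel (163,135)). Its top is at z 0.1704, so its centre is about 9.3 mm below the rim, and the gripper is clear of everything.

```bash
python3 -c "
from bench import env
print(env.hand_in())"
```

```text
the job is handed in; nothing more can be done
None
```

The cap is on the bottle, home and snug, and the job was handed in after about 23 s of robot time; no verdict came back.

**What I did:** I set the cap on the neck and turned it back under 5 N or so. It dropped about 3.5–4 mm into the thread after only about 12°. The force had faded before that drop, so I wasn't sure the ride over the ridge end would count. I therefore turned back about 120° more over the next ridge end, with 4–6 N on it until just before it dropped again. Then I ran it in clockwise about 145° and let go.

**Last checks:**
- **Seating:** the cap's centre is about 9.3 mm below the rim, tilted about 0.004 rad, and within about 1 mm of the neck axis by the wrist camera.
- **Side camera:** it put the cap about 2–3 mm from where the wrist camera did, within the calibration error of the two cameras.
- **Release:** the gripper is open and clear, with no force on it.

**Not fully confirmed:**
- **Snugness:** torque rose to about 0.42 N m while turning, below the 0.7 N m slip limit. It fell to about -0.09 N m during one pause and came back when turning resumed. I took that as friction relaxing.
- **Lug pull and bottle rotation:** I could not measure either one directly.
- **Other objects:** I did not re-measure the tip box, beaker or reagent bottle, but the arm never went near them.

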